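# Stopper the screw canisters, then hold the frame heater's sprung lid at 45 degrees

## Robot

A 6-joint arm with a two-finger parallel gripper is mounted at the origin on the work surface. World frame = base frame: x ahead of the robot, y to its left, z up, the work surface at z = 0. Lengths are in m, angles in rad, forces in N, time in s.
With the tool pointing down it reaches from about 0.325 to 0.85 m from the base axis. Payload 15.5 kg.
Tool frame: the origin (TCP) lies midway between the tips of the shut fingers; the grasp point (between the pads) lies 19 mm behind it; z points along the fingers, y is the direction in which the jaws open and shut (so a half turn about z gives the same grasp; the last joint's range is limited). The gripper opens to 91 mm and grips with 3 to 60 N. Pads are 32 mm wide; open, the fingers measure 118 mm over their backs; the gripper's body (76 mm by 178 mm) begins 60 mm behind the grasp point.
Start: joints at [1.02, 0.494, 1.345, -0, 1.302, -0.096], TCP at [0.275, 0.561, 0.214] pointing down, gripper open.
Joint ranges: [-2.91, 2.91], [-0.82, 2.16], [0.22, 2.67], [-1.22, 4.37], [0.12, 2.79], [-3.08, 3.08]. Speed limits (rad/s): [1.89, 1.89, 2.57, 3.01, 3.01, 3.01].

## Interface

Orientations are given as a rotation vector (axis times angle).
In Python, from bench import manip gives the robot as it stands.
- The arm moves only by the tool play_rows, never from a script. Its argument "steps" is a list of rows, each an object of numbers: "x", "y", "z": the shift along the world's x, y, z in m; "rx", "ry", "rz": the turn, a rotation vector about the world's x, y, z in rad; "fingers": the finger opening in m, from 0 to 0.0912. A call has 1 to 10 rows; each row shifts and turns the commanded pose from where the row before left it; what a row does not reach is not made up. A row lasts 1/8 s, in which the tool goes at most 62.5 mm and 10.7 degrees, less where a joint would pass 70% of its speed; a pose out of reach is approached as far as the arm can. A call with a gripper value outside its range is refused whole. The fingers move at their own pace and stop on an object; "newtons" is the grip in N (left out, the last holds). Time passes only in rows, so rows that do not move let the fingers close. It gives the time, the measured TCP pose, the force and the opening at its end, in the units of the state.
- manip.state(): the state, without advancing time (a new reading comes with each control period).
- manip.snapshot(name): name is "side" or "top"; returns a dict with "color" (400x640x3 uint8, red, green, blue), "range_z" (400x640 float32, m along the optical axis (not along the pixel's ray), 0 where there is no reading), "camera_matrix" (3x3 intrinsics, pixels), "dist_coeffs" ([k1, k2, p1, p2, k3] as OpenCV has them; the pictures are not rectified), "pose" (4x4, takes a point from camera to world coordinates). Camera axes: x right, y down, z forward; pixel columns grow to the right and rows downward; lengths in m; the calibration is good to about 2 mm. A picture is of the moment at which its call begins.
- manip.hand_in(): hands the job in, once; it reports no verdict.
The state is a dict: "t": time; "q": joint angles; "joint_velocities": joint speeds; "joint_torque": joint torques, N m; "tool_pos": TCP position; "ee_rot": TCP orientation; "force": force on the tool from outside, world axes, zero at the start; "ft_torque": the same for the moment, N m; "width": finger opening in m.
Only numpy, scipy, OpenCV 4.12 (cv2) and the standard library are available. Lean on these libraries where they do the work, as an engineer would, in place of code of your own. Each camera call takes 0.05 s, during which the arm holds its last target.

## Task

The frame heater's fan is about to blow across the cart, so first close both open screw canisters, pushing each stopper fully home in the canister it fits and letting go of it while the heater lid is still shut. Then raise the heater's spring-closed lid by its bar to 45 degrees and keep holding it there, so that a colleague can lift a warm frame out with both hands: finish while still holding the lid open and still. Keep the canisters upright, and do not disturb the other things on the cart.

Things in the scene. Friction and masses are not known exactly. Their poses are not given: they have to be found in the camera images.
- canister_wide_mouth (a point): Centre of the open mouth of the wide aluminium canister, at rim height, 45 mm above its underside. The canister is a loose upright round can, 58 mm outside diameter, 45 mm tall, mouth 52 mm across, about 0.2 kg with a few frame screws on its floor. z points up.
- stopper_wide_knob (a point): Grip point on the wide stopper (aluminium, 50 g), on its axis, 35 mm above its underside. Upwards: tapered plug 9 mm deep (41 to 48 mm across), flange 60 mm across, 6 mm thick (top 20 mm below this point; fingertips stay above it), round knob 18 mm across, 30 mm tall (top 10 mm above this point). Starts standing on its plug. Seated, flange on the rim, this point is 26 mm above the mouth. z up.
- canister_narrow_mouth (a point): Centre of the open mouth of the narrow aluminium canister, at rim height, 45 mm above its underside. The canister is a loose upright round can, 40 mm outside diameter, 45 mm tall, mouth 34 mm across, about 0.2 kg with a few frame screws on its floor. z points up.
- stopper_narrow_knob (a point): Grip point on the narrow stopper (aluminium, 50 g), on its axis, 35 mm above its underside. Upwards: tapered plug 9 mm deep (23 to 30 mm across), flange 42 mm across, 6 mm thick (top 20 mm below this point; fingertips stay above it), round knob 18 mm across, 30 mm tall (top 10 mm above this point). Starts standing on its plug. Seated, flange on the rim, this point is 26 mm above the mouth. z up.
- heater_front (a point): Middle of the top front edge of the frame heater, 90 mm above the cart top. The heater is a fixed pale box 170 mm deep (x), 240 mm wide (y), 90 mm tall, with a lower grey switch pod on its -y side. Frame: x from the heater's front to its back (away from the robot, turned with the heater), y along the front, z up. The lid's hinge line runs along y, 170 mm towards +x at the height of this point.
- heater_bar (a point): Middle of the lid's pull bar: a round steel bar 12 mm thick, 110 mm long, parallel to the hinge, on two thin arms 45 mm out in front of the lid's front edge; a clear gap of 39 mm between bar and heater takes a finger from above. Lid shut: 215 mm in front of the hinge line and 6 mm above it (96 mm above the cart top). It turns with the lid about the hinge line.
- heater_lid (a joint): Angle of the heater's lid, rad: 0 shut (level), growing as the front edge rises; 0.785 is 45 degrees, stop at 1.4. The lid is 12 mm thick, 0.35 kg, and a spring closes it at every angle: about 2 to 3.5 N at the bar lifts and holds it, and it falls shut when let go.
- acetate_frame: Bystander: brown horn-effect spectacle frame, temples folded, standing on its rims, 140 mm wide, 45 mm tall. Origin at its underside.
- frosted_lens: Bystander: frosted glass lens lying flat, 50 mm across, 6 mm thick. Origin at its underside.
- screwdriver: Bystander: chrome mini screwdriver lying along its x axis, 105 mm long, 13 mm thick, with a rotating end cap. Origin at its underside near the middle.
- pliers: Bystander: small pliers lying flat along their x axis, 115 mm long, 42 mm wide, 10 mm thick. Origin at the pivot, underside.
- pad_tray: Bystander: white divided tray, 70 x 100 x 22 mm. Origin at its underside centre.
- spray_bottle: Bystander: clear bottle 34 mm across, 90 mm tall. Origin at its underside centre.
There are look-alikes about, which are no part of the job. Leave any turquoise or yellow look-alike of the part that bears canister_wide_mouth alone.

How it is judged:
By the outcome, as a careful person would: the job done as asked, in the order asked, and still so for the second after the job is handed in, while the arm keeps its last pose, push and grip.
It also fails if it takes over 72 s, if anything falls off the work surface, if the arm or the gripper's body presses on something with over 40 N, if the wrist force passes 120 N, or if a joint passes its speed limit or range.

## Working session

There is one attempt and no reset: what is moved stays moved. The work goes in short steps, Python scripts to look and compute and a tool call to move; the robot and the scene stay as the last step left them, time stands still between calls to the robot, and variables do not carry over. Pictures are saved under pics/ and viewed, and the job is handed in when it is done.

Besides the shell and the picture viewer there is one more tool, called as name([rows], argument=value, ...), one row to a line, values as JSON. play_rows: Moves the arm, as the interface text tells. Its arguments: {"type":"object","properties":{"steps":{"type":"array"},"newtons":{"type":"number"}},"required":["steps"]}

```bash
mkdir -p pics; ls; cat > h.py <<'E'
import numpy as np, cv2
from bench import manip
def snap(n,f):
    s=manip.snapshot(n); cv2.imwrite('pics/'+f+'.png',cv2.cvtColor(s['color'],cv2.COLOR_RGB2BGR))
    np.savez('pics/'+f+'.npz',**{k:np.asarray(v) for k,v in s.items()}); return s
def ray(s,uv):
    p=cv2.undistortPoints(np.array(uv,float).reshape(-1,1,2),s['camera_matrix'],s['dist_coeffs']).reshape(-1,2)
    d=np.c_[p,np.ones(len(p))]@s['pose'][:3,:3].T
    return s['pose'][:3,3],d
def plane(s,uv,z):
    o,d=ray(s,uv); return o+d*((z-o[2])/d[:,2])[:,None]
def cloud(s):
    h,w=s['range_z'].shape; u,v=np.meshgrid(np.arange(w),np.arange(h))
    o,d=ray(s,np.c_[u.ravel(),v.ravel()]); 
    return (o+d*s['range_z'].ravel()[:,None]).reshape(h,w,3)
E
python3 - <<'E'
from h import *
for n in('top','side'):
    s=snap(n,n+'0'); print(s['pose'].round(3).tolist(),s['camera_matrix'].tolist(),s['dist_coeffs'])
print(manip.state())
E
```

```text
pics
[[0.027, -0.999, 0.044, 0.521], [-1.0, -0.027, 0.001, 0.024], [-0.0, -0.044, -0.999, 1.448], [0.0, 0.0, 0.0, 1.0]] [[519.6904110579783, 0.0, 318.60042045068474], [0.0, 519.6904110579783, 202.25759018670394], [0.0, 0.0, 1.0]] [-0.04208804  0.          0.          0.          0.        ]
[[0.721, -0.478, 0.501, 0.059], [-0.693, -0.502, 0.518, -0.513], [0.004, -0.721, -0.693, 0.804], [0.0, 0.0, 0.0, 1.0]] [[373.13525503479815, 0.0, 317.3084808361589], [0.0, 373.13525503479815, 198.3386990719345], [0.0, 0.0, 1.0]] [-0.04639769  0.          0.          0.          0.        ]
{'t': 0.1, 'q': array([ 1.02049449e+00,  4.94127194e-01,  1.34606285e+00, -2.19855232e-05,
        1.30249352e+00, -9.55028373e-02]), 'joint_velocities': array([-0.00089999, -0.00050476, -0.00180511, -0.00147267,  0.00035711,
        0.00020206]), 'joint_torque': array([ 5.67331858e-05, -8.80231905e+01, -3.82535470e+01,  7.07038608e-02,
        4.84182453e-02, -1.18570506e-04]), 'tool_pos': array([0.2743788 , 0.56117593, 0.21339621]), 'ee_rot': array([-7.08172985e-01, -3.06039934e+00,  1.63543591e-03]), 'force': array([ 0.74624021, -0.32972052,  0.01370691]), 'ft_torque': array([-0.05425339, -0.00232361, -0.03003917]), 'width': 0.09136420239325377}
```

View pics/top0.png

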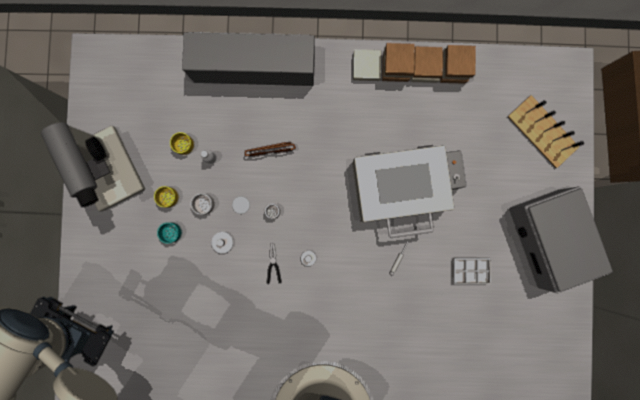

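View pics/side0.png

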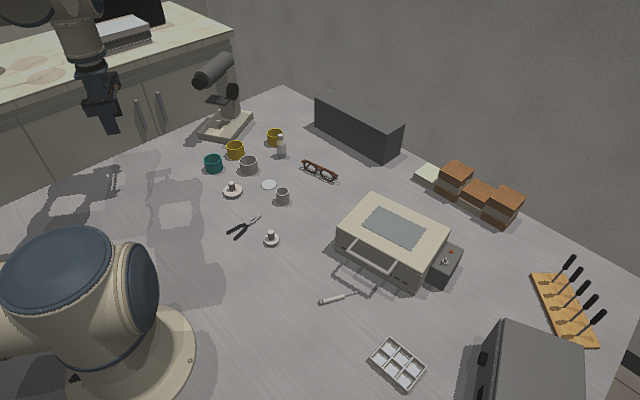

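The top view shows the wide canister at (202,204), narrow canister (271,212), wide stopper (222,243), narrow stopper (308,258) and the heater bar at about (410,230). The turquoise and yellow look-alikes sit further left. Next I'll measure these.

```bash
python3 - <<'E'
from h import *
s=dict(np.load('pics/top0.npz')); C=cloud(s)
def circ(n,u,v,r,zlo,zhi):
    c=C[v-r:v+r,u-r:u+r].reshape(-1,3); m=c[(c[:,2]>zlo)&(c[:,2]<zhi)]
    if len(m)<3: print(n,len(m));return
    (a,b),rad=cv2.minEnclosingCircle(m[:,:2].astype(np.float32))
    print(n,len(m),'c',round(a,4),round(b,4),'r',round(rad,4),'mean',m.mean(0).round(4),'zmed',np.median(m[:,2]).round(4))
circ('wcan',202,204,18,.038,.055)
circ('ncan',271,212,14,.038,.055)
circ('wst fl',222,243,16,.008,.025);circ('wst kn',222,243,16,.035,.055)
circ('nst fl',308,258,13,.008,.025);circ('nst kn',308,258,13,.035,.055)
t=C[300:330,400:500].reshape(-1,3);print('table z',np.median(t[:,2]))
im=cv2.imread('pics/top0.png')
a=cv2.resize(im[185:280,185:325],None,fx=5,fy=5,interpolation=cv2.INTER_CUBIC);cv2.imwrite('pics/z1.png',a)
a=cv2.resize(im[140:290,340:500],None,fx=4.5,fy=4,interpolation=cv2.INTER_CUBIC)
a=cv2.resize(im[140:285,340:500],None,fx=4,fy=4,interpolation=cv2.INTER_CUBIC);cv2.imwrite('pics/z2.png',a)
E
```

```text
wcan 90 c 0.5685 0.3458 r 0.0298 mean [0.5692 0.3462 0.0446] zmed 0.0447
ncan 51 c 0.5546 0.152 r 0.0199 mean [0.554  0.1515 0.0443] zmed 0.0444
wst fl 336 c 0.466 0.2926 r 0.0419 mean [0.4653 0.2895 0.0156] zmed 0.0157
wst kn 38 c 0.4647 0.2893 r 0.0089 mean [0.4655 0.2887 0.0448] zmed 0.0455
nst fl 140 c 0.435 0.0508 r 0.0267 mean [0.4292 0.0506 0.0156] zmed 0.0153
nst kn 38 c 0.4284 0.0505 r 0.0094 mean [0.429  0.0506 0.0449] zmed 0.0458
table z 0.0005791117112941002
```

View pics/z1.png

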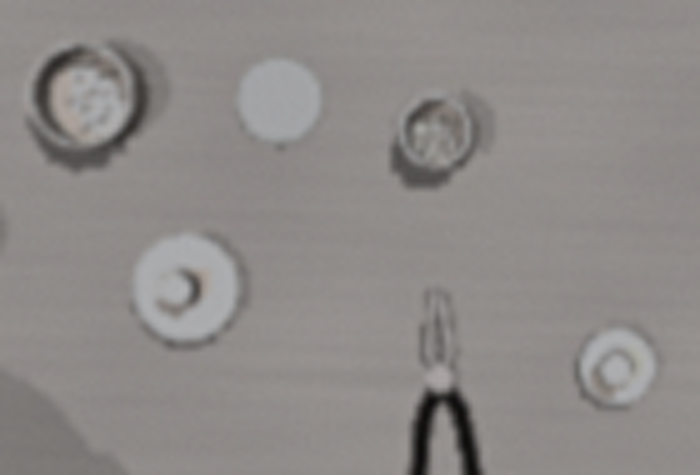

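View pics/z2.png

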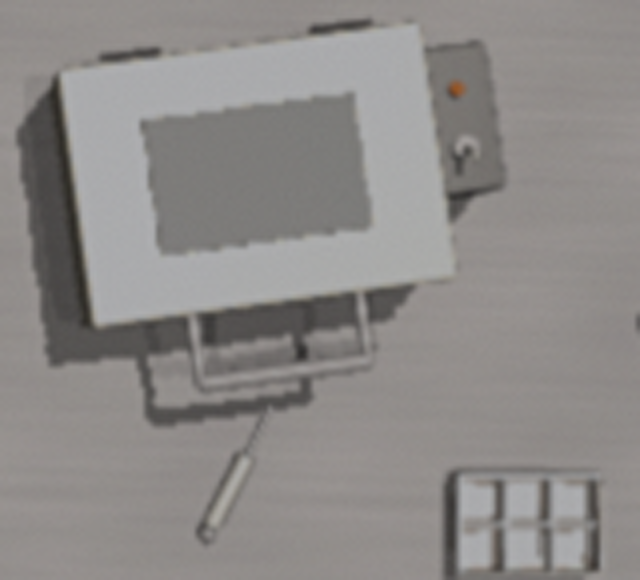

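```bash
python3 - <<'E'
from h import *
s=dict(np.load('pics/top0.npz')); C=cloud(s)
m=((C[...,2]>.094)&(C[...,2]<.112)).astype(np.uint8); m[:, :345]=0; m[:,475:]=0; m[:140]=0; m[250:]=0
n,l,st,ce=cv2.connectedComponentsWithStats(m); k=1+np.argmax(st[1:,4]); print(st[k])
c=cv2.erode((l==k).astype(np.uint8),np.ones((3,3)));
lid=cv2.morphologyEx((l==k).astype(np.uint8),cv2.MORPH_OPEN,np.ones((9,9)))
P=C[lid>0]; r=cv2.minAreaRect(P[:,:2].astype(np.float32)); print(r, np.median(P[:,2])); print(cv2.boxPoints(r).round(4).tolist())
B=C[(m>0)&(cv2.dilate(lid,np.ones((5,5)))==0)]; print(len(B)); print(B[np.argsort(B[:,0])][:45:2].round(3).tolist())
q=plane(s,[(340+203/4,140+387/4),(340+370/4,140+366/4),(340+267/4,140+410/4)],.1);print('bar ends',q)
# side: clouds
s2=dict(np.load('pics/side0.npz')); C2=cloud(s2)
for nm,x,y in(('wst',.465,.289),('nst',.4287,.0505)):
    d=np.hypot(C2[...,0]-x,C2[...,1]-y); p=C2[(d<.02)&(C2[...,2]>.035)&(C2[...,2]<.06)]; pt=p[p[:,2]>.043]
    print(nm,len(p),p.mean(0),len(pt),pt.mean(0))
for nm,x,y,R in(('wc',.5688,.346,.035),('nc',.5543,.1518,.026)):
    d=np.hypot(C2[...,0]-x,C2[...,1]-y); p=C2[(d<R)&(C2[...,2]>.042)&(C2[...,2]<.06)]
    print(nm,len(p),cv2.minEnclosingCircle(p[:,:2].astype(np.float32)))
E
```

```text
[ 354  145  101   93 6338]
((0.6356456279754639, -0.19510622322559357), (0.1723291128873825, 0.24185892939567566), 8.935433387756348) 0.10275101617645377
[[0.5317000150680542, -0.08900000154972076], [0.5692999958992004, -0.328000009059906], [0.7394999861717224, -0.3012000024318695], [0.7020000219345093, -0.062300000339746475]]
287
[[0.494, -0.162, 0.098], [0.494, -0.167, 0.098], [0.495, -0.175, 0.098], [0.495, -0.177, 0.102], [0.497, -0.161, 0.102], [0.497, -0.167, 0.101], [0.497, -0.175, 0.098], [0.497, -0.18, 0.098], [0.497, -0.185, 0.097], [0.498, -0.188, 0.099], [0.498, -0.19, 0.103], [0.498, -0.198, 0.1], [0.5, -0.164, 0.098], [0.5, -0.173, 0.095], [0.5, -0.174, 0.101], [0.5, -0.179, 0.104], [0.5, -0.188, 0.1], [0.5, -0.193, 0.097], [0.5, -0.198, 0.097], [0.5, -0.201, 0.096], [0.501, -0.208, 0.1], [0.501, -0.211, 0.097], [0.501, -0.216, 0.098]]
bar ends [[ 0.49501648 -0.16357078  0.1       ]
 [ 0.51147821 -0.2717808   0.1       ]
 [ 0.48124996 -0.20540631  0.1       ]]
wst 31 [0.46246984 0.28566529 0.04292135] 18 [0.46342871 0.28707784 0.04535182]
nst 40 [0.42596384 0.04721764 0.04297072] 26 [0.42691958 0.04893754 0.0449611 ]
wc 49 ((0.5691788792610168, 0.3435713052749634), 0.03151071071624756)
nc 40 ((0.5525181889533997, 0.14987628161907196), 0.020710092037916183)
```

play_rows([
  {"x": 0.019, "y": -0.0273, "z": -0.009, "rz": -0.096, "fingers": 0.05},
  {"x": 0.019, "y": -0.0273, "z": -0.009, "rz": -0.096},
  {"x": 0.019, "y": -0.0273, "z": -0.009, "rz": -0.096},
  {"x": 0.019, "y": -0.0273, "z": -0.009, "rz": -0.096},
  {"x": 0.019, "y": -0.0273, "z": -0.009, "rz": -0.096},
  {"x": 0.019, "y": -0.0273, "z": -0.009, "rz": -0.096},
  {"x": 0.019, "y": -0.0273, "z": -0.009, "rz": -0.096},
  {"x": 0.019, "y": -0.0273, "z": -0.009, "rz": -0.096},
  {"x": 0.019, "y": -0.0273, "z": -0.009, "rz": -0.096},
  {"x": 0.019, "y": -0.0273, "z": -0.009, "rz": -0.096},
], newtons=15)

```text
$.steps[0]: bad value
```

play_rows([
  {"x": 0.019, "y": -0.0273, "z": -0.009, "rx": 0, "ry": 0, "rz": -0.096, "fingers": 0.05},
], newtons=15)

```text
t: 0.22
tool_pos: [0.293, 0.5351, 0.2048]
ee_rot: [-0.853, -3.023, -0.002]
force: [-0.2, 0.8, -0.8]
width: 0.0842
```

play_rows([
  {"x": 0.019, "y": -0.0273, "z": -0.009, "rx": 0, "ry": 0, "rz": -0.096, "fingers": 0.05},
  {"x": 0.019, "y": -0.0273, "z": -0.009, "rx": 0, "ry": 0, "rz": -0.096, "fingers": 0.05},
  {"x": 0.019, "y": -0.0273, "z": -0.009, "rx": 0, "ry": 0, "rz": -0.096, "fingers": 0.05},
  {"x": 0.019, "y": -0.0273, "z": -0.009, "rx": 0, "ry": 0, "rz": -0.096, "fingers": 0.05},
  {"x": 0.019, "y": -0.0273, "z": -0.009, "rx": 0, "ry": 0, "rz": -0.096, "fingers": 0.05},
  {"x": 0.019, "y": -0.0273, "z": -0.009, "rx": 0, "ry": 0, "rz": -0.096, "fingers": 0.05},
  {"x": 0.019, "y": -0.0273, "z": -0.009, "rx": 0, "ry": 0, "rz": -0.096, "fingers": 0.05},
  {"x": 0.019, "y": -0.0273, "z": -0.009, "rx": 0, "ry": 0, "rz": -0.096, "fingers": 0.05},
  {"x": 0.019, "y": -0.0273, "z": -0.009, "rx": 0, "ry": 0, "rz": -0.096, "fingers": 0.05},
  {"x": 0, "y": 0, "z": 0, "rx": 0, "ry": 0, "rz": 0, "fingers": 0.05},
], newtons=15)

```text
t: 1.48
tool_pos: [0.4652, 0.2868, 0.1232]
ee_rot: [-2.045, -2.384, 0.002]
force: [-0.2, 0.3, -0.3]
width: 0.0503
```

```bash
python3 - <<'E'
from h import *
s=snap('side','side1');s2=snap('top','top1')
im=cv2.imread('pics/side1.png');cv2.imwrite('pics/z3.png',cv2.resize(im[80:260,130:330],None,fx=3.3,fy=3.3))
im=cv2.imread('pics/top1.png');cv2.imwrite('pics/z4.png',cv2.resize(im[180:330,150:350],None,fx=3.5,fy=3.5))
E
```

```text
(no output)
```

View pics/z3.png

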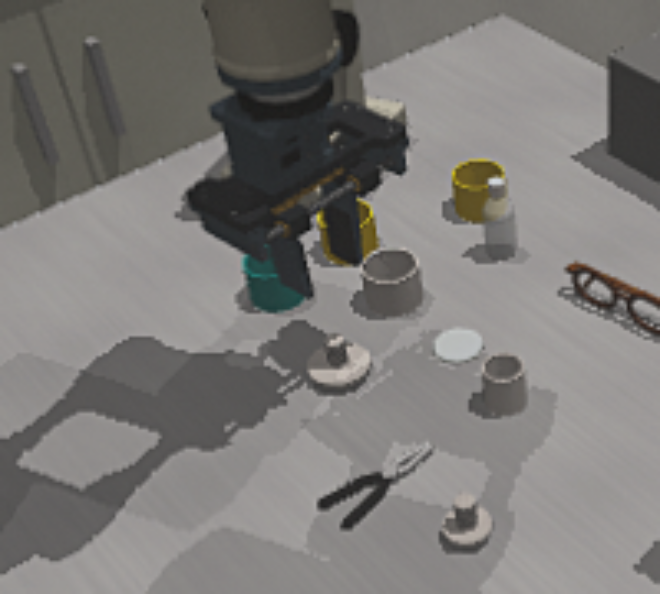

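play_rows([
  {"x": 0, "y": 0.001, "z": -0.03, "rx": 0, "ry": 0, "rz": 0, "fingers": 0.05},
  {"x": 0, "y": 0, "z": -0.03, "rx": 0, "ry": 0, "rz": 0, "fingers": 0.05},
  {"x": 0, "y": 0, "z": -0.024, "rx": 0, "ry": 0, "rz": 0, "fingers": 0.05},
  {"x": 0, "y": 0, "z": -0.012, "rx": 0, "ry": 0, "rz": 0, "fingers": 0.05},
  {"x": 0, "y": 0, "z": -0.007, "rx": 0, "ry": 0, "rz": 0, "fingers": 0.05},
  {"x": 0, "y": 0, "z": 0, "rx": 0, "ry": 0, "rz": 0, "fingers": 0.05},
  {"x": 0, "y": 0, "z": 0, "rx": 0, "ry": 0, "rz": 0, "fingers": 0.05},
], newtons=15)

```text
t: 2.45
tool_pos: [0.4649, 0.2897, 0.0216]
ee_rot: [2.041, 2.388, 0.002]
force: [0.4, -0.4, 0.5]
width: 0.0502
```

play_rows([
  {"x": 0, "y": 0, "z": -0.002, "rx": 0, "ry": 0, "rz": 0, "fingers": 0.01},
  {"x": 0, "y": 0, "z": 0, "rx": 0, "ry": 0, "rz": 0, "fingers": 0.01},
  {"x": 0, "y": 0, "z": 0, "rx": 0, "ry": 0, "rz": 0, "fingers": 0.01},
  {"x": 0, "y": 0, "z": 0, "rx": 0, "ry": 0, "rz": 0, "fingers": 0.01},
  {"x": 0, "y": 0, "z": 0, "rx": 0, "ry": 0, "rz": 0, "fingers": 0.01},
  {"x": 0, "y": 0, "z": 0, "rx": 0, "ry": 0, "rz": 0, "fingers": 0.01},
], newtons=15)

```text
t: 3.2
tool_pos: [0.4646, 0.2895, 0.019]
ee_rot: [2.042, 2.388, 0.0]
force: [0.2, -0.2, 1.4]
width: 0.0174
```

play_rows([
  {"x": 0, "y": 0, "z": 0.02, "rx": 0, "ry": 0, "rz": 0, "fingers": 0.01},
  {"x": 0, "y": 0, "z": 0.03, "rx": 0, "ry": 0, "rz": 0, "fingers": 0.01},
  {"x": 0, "y": 0, "z": 0.03, "rx": 0, "ry": 0, "rz": 0, "fingers": 0.01},
  {"x": 0.026, "y": 0.014, "z": 0, "rx": 0, "ry": 0, "rz": 0, "fingers": 0.01},
  {"x": 0.026, "y": 0.014, "z": 0, "rx": 0, "ry": 0, "rz": 0, "fingers": 0.01},
  {"x": 0.026, "y": 0.014, "z": 0, "rx": 0, "ry": 0, "rz": 0, "fingers": 0.01},
  {"x": 0.026, "y": 0.014, "z": 0, "rx": 0, "ry": 0, "rz": 0, "fingers": 0.01},
  {"x": 0, "y": 0, "z": 0, "rx": 0, "ry": 0, "rz": 0, "fingers": 0.01},
  {"x": 0, "y": 0, "z": 0, "rx": 0, "ry": 0, "rz": 0, "fingers": 0.01},
])

```text
t: 4.32
tool_pos: [0.5677, 0.3451, 0.0985]
ee_rot: [-2.041, -2.387, 0.002]
force: [-1.0, -0.5, -0.8]
width: 0.0179
```

```bash
python3 - <<'E'
from h import *
s=snap('side','side2')
im=cv2.imread('pics/side2.png');cv2.imwrite('pics/z5.png',cv2.resize(im[80:240,180:330],None,fx=3.7,fy=3.7,interpolation=cv2.INTER_CUBIC))
print(manip.state()['tool_pos'])
E
```

```text
[0.56757553 0.34500608 0.09867496]
```

View pics/z5.png

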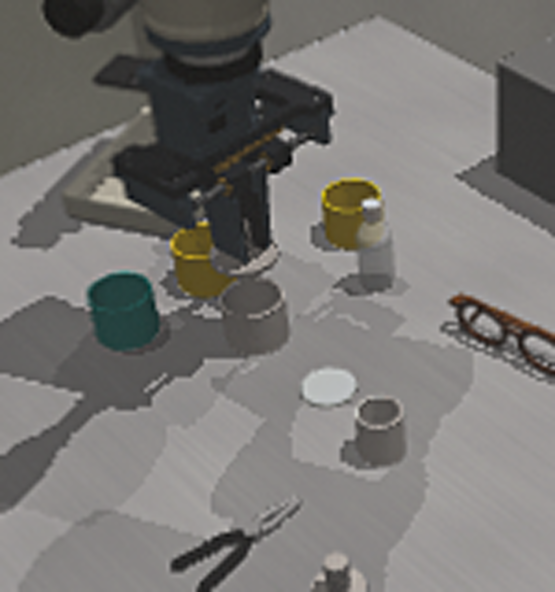

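play_rows([
  {"x": 0.001, "y": 0.0015, "z": -0.015, "rx": 0, "ry": 0, "rz": 0, "fingers": 0.01},
  {"x": 0, "y": 0, "z": -0.013, "rx": 0, "ry": 0, "rz": 0, "fingers": 0.01},
  {"x": 0, "y": 0, "z": -0.003, "rx": 0, "ry": 0, "rz": 0, "fingers": 0.01},
  {"x": 0, "y": 0, "z": -0.003, "rx": 0, "ry": 0, "rz": 0, "fingers": 0.01},
  {"x": 0, "y": 0, "z": -0.003, "rx": 0, "ry": 0, "rz": 0, "fingers": 0.01},
  {"x": 0, "y": 0, "z": -0.002, "rx": 0, "ry": 0, "rz": 0, "fingers": 0.01},
  {"x": 0, "y": 0, "z": 0, "rx": 0, "ry": 0, "rz": 0, "fingers": 0.01},
])

```text
t: 5.25
tool_pos: [0.5695, 0.347, 0.0599]
ee_rot: [-2.042, -2.388, 0.0]
force: [0.3, 0.1, -0.6]
width: 0.0178
```

```bash
python3 - <<'E'
from h import *
s=snap('side','side3')
im=cv2.imread('pics/side3.png');cv2.imwrite('pics/z6.png',cv2.resize(im[100:200,200:300],None,fx=5.5,fy=5.5,interpolation=cv2.INTER_CUBIC))
S=manip.state();print(S['tool_pos'],S['force'])
E
```

```text
[0.56959332 0.34698751 0.06000747] [-0.55559981  1.0996407  -0.20024007]
```

View pics/z6.png

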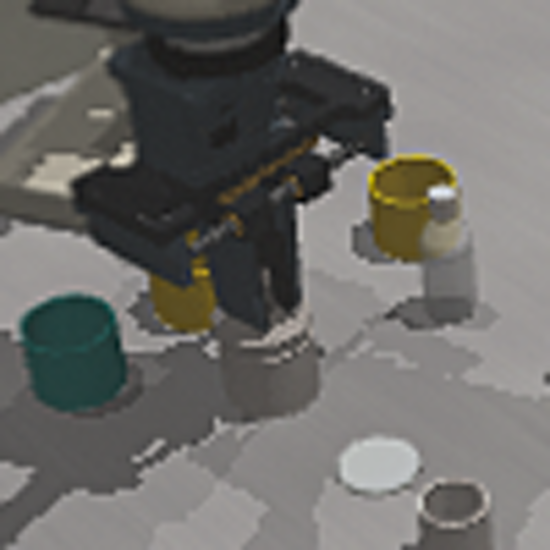

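play_rows([
  {"x": 0, "y": 0, "z": -0.002, "rx": 0, "ry": 0, "rz": 0, "fingers": 0.01},
  {"x": 0, "y": 0, "z": -0.002, "rx": 0, "ry": 0, "rz": 0, "fingers": 0.01},
  {"x": 0, "y": 0, "z": -0.001, "rx": 0, "ry": 0, "rz": 0, "fingers": 0.01},
  {"x": 0, "y": 0, "z": 0, "rx": 0, "ry": 0, "rz": 0, "fingers": 0.01},
])

```text
t: 5.8
tool_pos: [0.5695, 0.3468, 0.055]
ee_rot: [2.042, 2.388, -0.0]
force: [-1.4, -2.0, 3.4]
width: 0.0174
```

play_rows([
  {"x": 0, "y": 0, "z": -0.001, "rx": 0, "ry": 0, "rz": 0, "fingers": 0.01},
  {"x": 0, "y": 0, "z": -0.001, "rx": 0, "ry": 0, "rz": 0, "fingers": 0.01},
  {"x": 0, "y": 0, "z": 0, "rx": 0, "ry": 0, "rz": 0, "fingers": 0.01},
])

```text
t: 6.18
tool_pos: [0.5696, 0.347, 0.054]
ee_rot: [2.041, 2.388, 0.001]
force: [-4.8, -3.3, 16.7]
width: 0.0175
```

play_rows([
  {"x": -0.001, "y": -0.001, "z": 0, "rx": 0, "ry": 0, "rz": 0, "fingers": 0.01},
  {"x": 0, "y": 0, "z": 0.002, "rx": 0, "ry": 0, "rz": 0, "fingers": 0.045},
  {"x": 0, "y": 0, "z": 0, "rx": 0, "ry": 0, "rz": 0, "fingers": 0.045},
  {"x": 0, "y": 0, "z": 0, "rx": 0, "ry": 0, "rz": 0, "fingers": 0.045},
  {"x": 0, "y": 0, "z": 0.02, "rx": 0, "ry": 0, "rz": 0, "fingers": 0.05},
  {"x": 0, "y": 0, "z": 0.03, "rx": 0, "ry": 0, "rz": 0, "fingers": 0.05},
  {"x": -0.02, "y": -0.05, "z": 0.03, "rx": 0, "ry": 0, "rz": 0, "fingers": 0.05},
  {"x": -0.02, "y": -0.05, "z": 0, "rx": 0, "ry": 0, "rz": 0, "fingers": 0.05},
  {"x": -0.02, "y": -0.05, "z": 0, "rx": 0, "ry": 0, "rz": 0, "fingers": 0.05},
  {"x": 0, "y": 0, "z": 0, "rx": 0, "ry": 0, "rz": 0, "fingers": 0.05},
])

```text
t: 7.42
tool_pos: [0.5069, 0.1932, 0.135]
ee_rot: [-2.044, -2.385, 0.003]
force: [-0.8, 0.3, -0.5]
width: 0.0499
```

```bash
cat > chk.py <<'E'
from h import *
import sys
t=sys.argv[1]
for n in('top','side'):
    s=snap(n,n+t); C=cloud(s); print(n)
    for nm,x,y in(('wc',.5688,.346),('nc',.5543,.1518),('nst',.4285,.05)):
        d=np.hypot(C[...,0]-x,C[...,1]-y)
        for lab,lo,hi in(('flange',.04,.06),('knob',.066,.095),('kn_tbl',.036,.06)):
            if (lab=='kn_tbl')!=(nm=='nst'): continue
            p=C[(d<.045)&(C[...,2]>lo)&(C[...,2]<hi)]
            if len(p)>5:
                c=cv2.minEnclosingCircle(p[:,:2].astype(np.float32)); print(nm,lab,len(p),np.round(c[0],4),round(c[1],4),'zmed',np.median(p[:,2]).round(4),'zmax',np.percentile(p[:,2],[5,95]).round(4))
print(manip.state()['tool_pos'])
E
python3 chk.py 4
python3 - <<'E'
import cv2
im=cv2.imread('pics/side4.png');cv2.imwrite('pics/z7.png',cv2.resize(im[100:250,180:330],None,fx=4,fy=4,interpolation=cv2.INTER_CUBIC))
im=cv2.imread('pics/top4.png');cv2.imwrite('pics/z8.png',cv2.resize(im[120:300,120:340],None,fx=3.5,fy=3.3,interpolation=cv2.INTER_CUBIC))
E
```

```text
top
wc flange 215 [0.5697 0.3464] 0.0302 zmed 0.0509 zmax [0.0453 0.0562]
wc knob 46 [0.5701 0.3464] 0.0093 zmed 0.0801 zmax [0.0688 0.0852]
nc flange 27 [0.5548 0.1512] 0.0193 zmed 0.0469 zmax [0.0413 0.0499]
nst kn_tbl 37 [0.4289 0.0505] 0.009 zmed 0.0457 zmax [0.039  0.0496]
side
wc flange 28 [0.5682 0.3405] 0.0289 zmed 0.0492 zmax [0.0405 0.0519]
nc flange 53 [0.5548 0.15  ] 0.0216 zmed 0.0435 zmax [0.0408 0.0477]
nst kn_tbl 40 [0.427  0.0487] 0.01 zmed 0.0441 zmax [0.0368 0.0471]
[0.50884896 0.19581036 0.13510403]
```

View pics/z7.png

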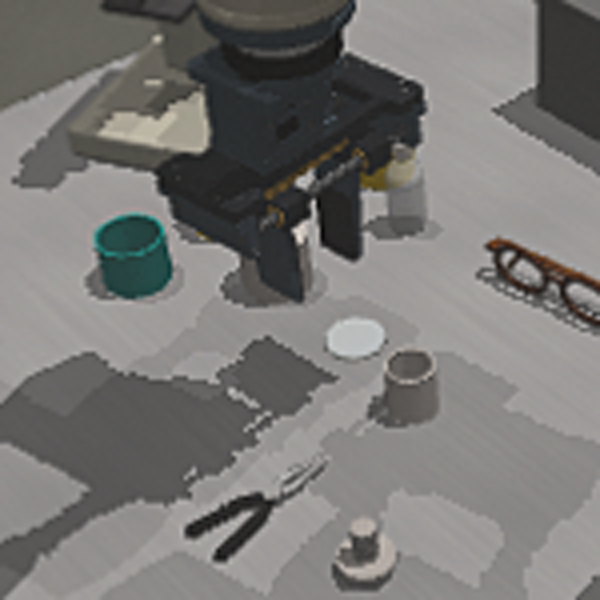

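View pics/z8.png

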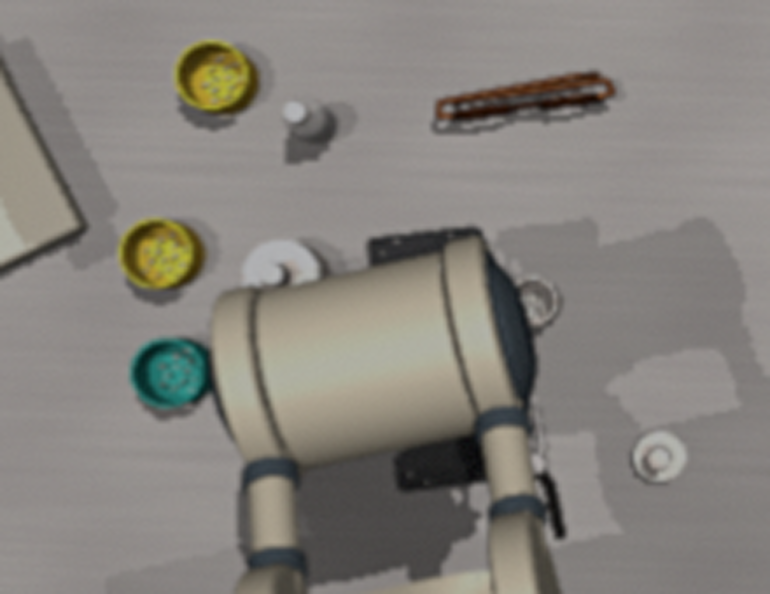

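The wide stopper is seated: flange top at z≈0.051, centred at (0.5697, 0.3464). Next is the narrow stopper.

play_rows([
  {"x": -0.016, "y": -0.029, "z": 0, "rx": 0, "ry": 0, "rz": 0, "fingers": 0.05},
  {"x": -0.016, "y": -0.029, "z": 0, "rx": 0, "ry": 0, "rz": 0, "fingers": 0.05},
  {"x": -0.016, "y": -0.029, "z": 0, "rx": 0, "ry": 0, "rz": 0, "fingers": 0.05},
  {"x": -0.016, "y": -0.029, "z": -0.02, "rx": 0, "ry": 0, "rz": 0, "fingers": 0.05},
  {"x": -0.016, "y": -0.0295, "z": -0.02, "rx": 0, "ry": 0, "rz": 0, "fingers": 0.05},
  {"x": 0, "y": 0, "z": 0, "rx": 0, "ry": 0, "rz": 0, "fingers": 0.05},
  {"x": 0, "y": 0, "z": 0, "rx": 0, "ry": 0, "rz": 0, "fingers": 0.05},
])

```text
t: 8.4
tool_pos: [0.4298, 0.0511, 0.0951]
ee_rot: [2.041, 2.388, 0.001]
force: [0.1, 0.5, 0.5]
width: 0.0498
```

play_rows([
  {"x": -0.001, "y": -0.0005, "z": -0.03, "rx": 0, "ry": 0, "rz": 0, "fingers": 0.05},
  {"x": 0, "y": 0, "z": -0.026, "rx": 0, "ry": 0, "rz": 0, "fingers": 0.05},
  {"x": 0, "y": 0, "z": -0.012, "rx": 0, "ry": 0, "rz": 0, "fingers": 0.05},
  {"x": 0, "y": 0, "z": -0.008, "rx": 0, "ry": 0, "rz": 0, "fingers": 0.05},
  {"x": 0, "y": 0, "z": 0, "rx": 0, "ry": 0, "rz": 0, "fingers": 0.05},
  {"x": 0, "y": 0, "z": 0, "rx": 0, "ry": 0, "rz": 0, "fingers": 0.01},
  {"x": 0, "y": 0, "z": 0, "rx": 0, "ry": 0, "rz": 0, "fingers": 0.01},
  {"x": 0, "y": 0, "z": 0, "rx": 0, "ry": 0, "rz": 0, "fingers": 0.01},
  {"x": 0, "y": 0, "z": 0, "rx": 0, "ry": 0, "rz": 0, "fingers": 0.01},
  {"x": 0, "y": 0, "z": 0, "rx": 0, "ry": 0, "rz": 0, "fingers": 0.01},
])

```text
t: 9.65
tool_pos: [0.4277, 0.05, 0.0191]
ee_rot: [2.041, 2.388, 0.0]
force: [0.1, 0.3, 6.2]
width: 0.0174
```

play_rows([
  {"x": 0, "y": 0, "z": 0.02, "rx": 0, "ry": 0, "rz": 0, "fingers": 0.01},
  {"x": 0, "y": 0, "z": 0.03, "rx": 0, "ry": 0, "rz": 0, "fingers": 0.01},
  {"x": 0, "y": 0, "z": 0.03, "rx": 0, "ry": 0, "rz": 0, "fingers": 0.01},
  {"x": 0.025, "y": 0.02, "z": 0, "rx": 0, "ry": 0, "rz": 0, "fingers": 0.01},
  {"x": 0.026, "y": 0.021, "z": 0, "rx": 0, "ry": 0, "rz": 0, "fingers": 0.01},
  {"x": 0.025, "y": 0.02, "z": 0, "rx": 0, "ry": 0, "rz": 0, "fingers": 0.01},
  {"x": 0.025, "y": 0.02, "z": 0, "rx": 0, "ry": 0, "rz": 0, "fingers": 0.01},
  {"x": 0.025, "y": 0.02, "z": 0, "rx": 0, "ry": 0, "rz": 0, "fingers": 0.01},
  {"x": 0, "y": 0, "z": 0, "rx": 0, "ry": 0, "rz": 0, "fingers": 0.01},
  {"x": 0, "y": 0, "z": 0, "rx": 0, "ry": 0, "rz": 0, "fingers": 0.01},
])

```text
t: 10.9
tool_pos: [0.5526, 0.1506, 0.0985]
ee_rot: [-2.041, -2.387, 0.002]
force: [-0.1, 0.2, -1.2]
width: 0.0177
```

```bash
python3 - <<'E'
from h import *
s=snap('side','side5')
im=cv2.imread('pics/side5.png');cv2.imwrite('pics/z9.png',cv2.resize(im[120:240,220:340],None,fx=4.8,fy=4.8,interpolation=cv2.INTER_CUBIC))
C=cloud(s);d=np.hypot(C[...,0]-.554,C[...,1]-.151)
p=C[(d<.035)&(C[...,2]>.086)&(C[...,2]<.102)];print(len(p),cv2.minEnclosingCircle(p[:,:2].astype(np.float32)),p.mean(0))
S=manip.state();print(S['tool_pos'],S['force'],S['width'])
E
```

```text
66 ((0.5505882501602173, 0.14629055559635162), 0.020818140357732773) [0.54736279 0.13991272 0.09432758]
[0.55251421 0.15046685 0.09868109] [-0.7134395  -0.46254518  0.32603336] 0.017886425688067406
```

View pics/z9.png

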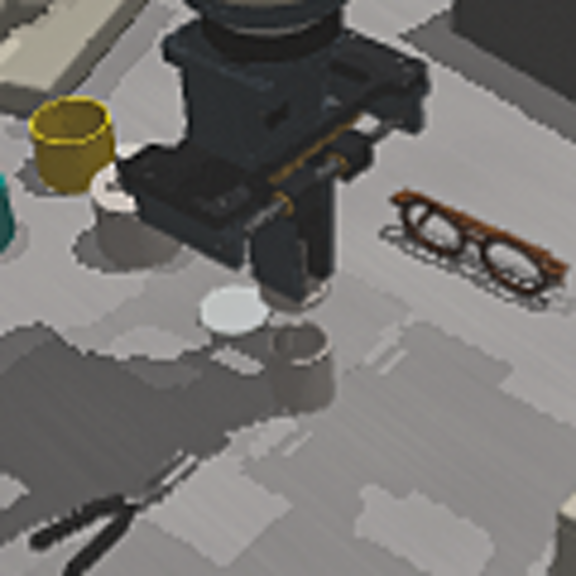

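Aligned over the narrow can, with the wide canister upright and capped behind it. Lowering the stopper.

play_rows([
  {"x": 0.0015, "y": 0.0005, "z": -0.015, "rx": 0, "ry": 0, "rz": 0, "fingers": 0.01},
  {"x": 0, "y": 0, "z": -0.013, "rx": 0, "ry": 0, "rz": 0, "fingers": 0.01},
  {"x": 0, "y": 0, "z": -0.003, "rx": 0, "ry": 0, "rz": 0, "fingers": 0.01},
  {"x": 0, "y": 0, "z": -0.003, "rx": 0, "ry": 0, "rz": 0, "fingers": 0.01},
  {"x": 0, "y": 0, "z": -0.003, "rx": 0, "ry": 0, "rz": 0, "fingers": 0.01},
  {"x": 0, "y": 0, "z": -0.002, "rx": 0, "ry": 0, "rz": 0, "fingers": 0.01},
  {"x": 0, "y": 0, "z": 0, "rx": 0, "ry": 0, "rz": 0, "fingers": 0.01},
])

```text
t: 11.82
tool_pos: [0.5551, 0.1515, 0.0599]
ee_rot: [2.042, 2.388, 0.0]
force: [-0.1, 0.1, -1.0]
width: 0.0176
```

play_rows([
  {"x": -0.0005, "y": 0, "z": -0.002, "rx": 0, "ry": 0, "rz": 0, "fingers": 0.01},
  {"x": 0, "y": 0, "z": -0.002, "rx": 0, "ry": 0, "rz": 0, "fingers": 0.01},
  {"x": 0, "y": 0, "z": -0.001, "rx": 0, "ry": 0, "rz": 0, "fingers": 0.01},
  {"x": 0, "y": 0, "z": 0, "rx": 0, "ry": 0, "rz": 0, "fingers": 0.01},
])

```text
t: 12.32
tool_pos: [0.5545, 0.1515, 0.0551]
ee_rot: [2.042, 2.388, 0.0]
force: [-1.4, -1.1, 4.3]
width: 0.0177
```

play_rows([
  {"x": 0, "y": 0, "z": -0.001, "rx": 0, "ry": 0, "rz": 0, "fingers": 0.01},
  {"x": 0, "y": 0, "z": -0.001, "rx": 0, "ry": 0, "rz": 0, "fingers": 0.01},
  {"x": 0, "y": 0, "z": 0, "rx": 0, "ry": 0, "rz": 0, "fingers": 0.01},
])

```text
t: 12.7
tool_pos: [0.5548, 0.1515, 0.0538]
ee_rot: [2.041, 2.387, 0.001]
force: [-3.6, -0.4, 17.6]
width: 0.0175
```

play_rows([
  {"x": -0.001, "y": 0, "z": 0, "rx": 0, "ry": 0, "rz": 0, "fingers": 0.01},
  {"x": 0, "y": 0, "z": 0.002, "rx": 0, "ry": 0, "rz": 0, "fingers": 0.045},
  {"x": 0, "y": 0, "z": 0, "rx": 0, "ry": 0, "rz": 0, "fingers": 0.045},
  {"x": 0, "y": 0, "z": 0, "rx": 0, "ry": 0, "rz": 0, "fingers": 0.045},
  {"x": 0, "y": 0, "z": 0.03, "rx": 0, "ry": 0, "rz": 0, "fingers": 0.045},
  {"x": 0, "y": 0, "z": 0.04, "rx": 0, "ry": 0, "rz": 0, "fingers": 0.045},
  {"x": 0, "y": -0.04, "z": 0.04, "rx": 0, "ry": 0, "rz": 0, "fingers": 0.045},
  {"x": -0.01, "y": -0.055, "z": 0.01, "rx": 0, "ry": 0, "rz": 0, "fingers": 0.045},
  {"x": -0.01, "y": -0.055, "z": 0, "rx": 0, "ry": 0, "rz": 0, "fingers": 0.045},
  {"x": 0, "y": 0, "z": 0, "rx": 0, "ry": 0, "rz": 0, "fingers": 0.045},
])

```text
t: 13.95
tool_pos: [0.5329, -0.0016, 0.175]
ee_rot: [2.046, 2.384, -0.001]
force: [1.1, 0.3, -0.2]
width: 0.045
```

```bash
python3 chk.py 6
python3 - <<'E'
import cv2
im=cv2.imread('pics/side6.png');cv2.imwrite('pics/z10.png',cv2.resize(im[110:240,190:340],None,fx=4,fy=4,interpolation=cv2.INTER_CUBIC))
im=cv2.imread('pics/top6.png');cv2.imwrite('pics/z11.png',cv2.resize(im[120:300,120:340],None,fx=3.5,fy=3.3,interpolation=cv2.INTER_CUBIC))
E
```

```text
top
wc flange 351 [0.5694 0.3465] 0.0312 zmed 0.0516 zmax [0.046  0.0567]
wc knob 44 [0.5704 0.3469] 0.0093 zmed 0.0818 zmax [0.0708 0.0862]
nc flange 146 [0.5552 0.152 ] 0.0208 zmed 0.0514 zmax [0.0468 0.0566]
nc knob 41 [0.5551 0.1521] 0.0094 zmed 0.0807 zmax [0.0724 0.0868]
side
wc flange 179 [0.5692 0.344 ] 0.0316 zmed 0.0508 zmax [0.0419 0.0541]
wc knob 33 [0.5678 0.3439] 0.0094 zmed 0.0786 zmax [0.0686 0.0824]
nc flange 108 [0.5552 0.1492] 0.0229 zmed 0.0508 zmax [0.0421 0.0557]
nc knob 41 [0.5528 0.1489] 0.0095 zmed 0.0791 zmax [0.0689 0.0827]
[0.53347301 0.00115646 0.17484862]
```

View pics/z10.png

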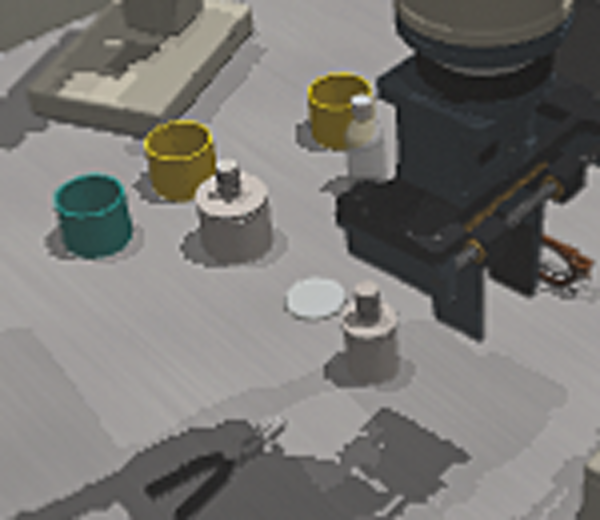

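View pics/z11.png

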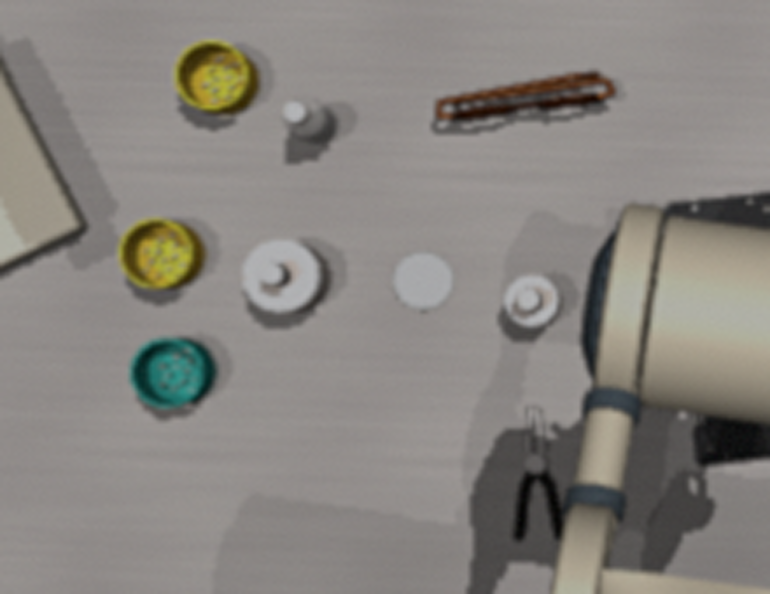

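Both canisters are capped (flange tops at ~0.051) and upright, and the bystanders haven't moved. Now the bar.

play_rows([
  {"x": -0.006, "y": -0.0435, "z": 0, "rx": 0, "ry": 0, "rz": 0, "fingers": 0.038},
  {"x": -0.006, "y": -0.0435, "z": 0, "rx": 0, "ry": 0, "rz": 0, "fingers": 0.038},
  {"x": -0.006, "y": -0.0435, "z": 0, "rx": 0, "ry": 0, "rz": 0, "fingers": 0.038},
  {"x": -0.006, "y": -0.0435, "z": 0, "rx": 0, "ry": 0, "rz": 0, "fingers": 0.038},
  {"x": -0.006, "y": -0.0435, "z": 0, "rx": 0, "ry": 0, "rz": 0, "fingers": 0.038},
  {"x": 0, "y": 0, "z": -0.02, "rx": 0, "ry": 0, "rz": 0, "fingers": 0.038},
  {"x": 0, "y": 0, "z": -0.02, "rx": 0, "ry": 0, "rz": 0, "fingers": 0.038},
  {"x": 0, "y": 0, "z": 0, "rx": 0, "ry": 0, "rz": 0, "fingers": 0.038},
])

```text
t: 15.05
tool_pos: [0.5033, -0.2147, 0.1337]
ee_rot: [-2.038, -2.387, 0.001]
force: [0.7, -0.2, 0.3]
width: 0.0379
```

```bash
python3 - <<'E'
from h import *
s=snap('side','side7');snap('top','top7')
im=cv2.imread('pics/side7.png');cv2.imwrite('pics/z12.png',cv2.resize(im[150:320,270:470],None,fx=3.5,fy=3.5,interpolation=cv2.INTER_CUBIC))
S=manip.state();print(S['tool_pos'],S['ee_rot'],S['force'],S['width'],S['q'])
E
```

```text
[ 0.50412418 -0.21533832  0.13525626] [-2.04012924e+00 -2.38898096e+00 -1.13693271e-04] [ 0.18236134  0.19618861 -0.70286007] 0.03763862434625366 [-5.12680846e-01  4.79370212e-01  1.62940688e+00  9.15351660e-05
  1.03284019e+00 -6.69929980e-01]
```

View pics/z12.png

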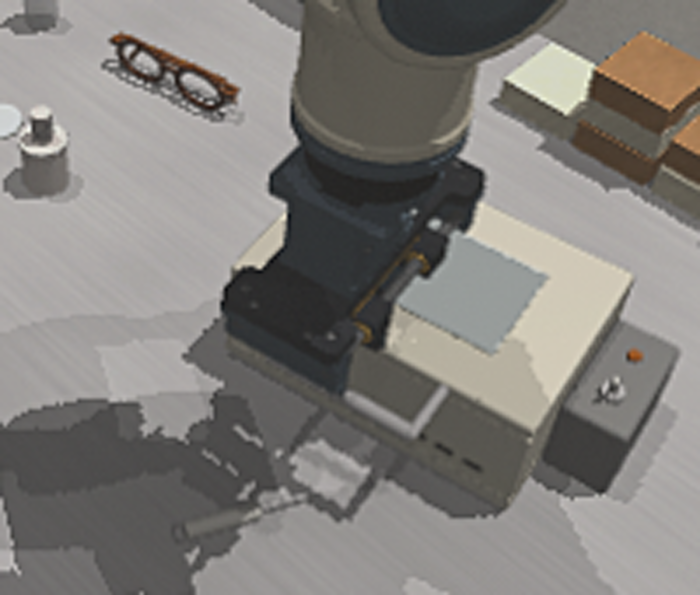

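The fingers sit over the bar: the front finger at about (345,375) in the crop meets the bar at (380,410). Descending in stages while watching the force.

play_rows([
  {"x": 0, "y": 0, "z": -0.015, "rx": 0, "ry": 0, "rz": 0, "fingers": 0.038},
  {"x": 0, "y": 0, "z": -0.012, "rx": 0, "ry": 0, "rz": 0, "fingers": 0.038},
  {"x": 0, "y": 0, "z": -0.006, "rx": 0, "ry": 0, "rz": 0, "fingers": 0.038},
  {"x": 0, "y": 0, "z": 0, "rx": 0, "ry": 0, "rz": 0, "fingers": 0.038},
])

```text
t: 15.65
tool_pos: [0.5033, -0.2159, 0.1014]
ee_rot: [-2.041, -2.387, 0.0]
force: [-0.3, 0.3, 0.6]
width: 0.038
```

play_rows([
  {"x": 0, "y": 0, "z": -0.01, "rx": 0, "ry": 0, "rz": 0, "fingers": 0.038},
  {"x": 0, "y": 0, "z": -0.01, "rx": 0, "ry": 0, "rz": 0, "fingers": 0.038},
  {"x": 0, "y": 0, "z": -0.005, "rx": 0, "ry": 0, "rz": 0, "fingers": 0.038},
  {"x": 0, "y": 0, "z": 0, "rx": 0, "ry": 0, "rz": 0, "fingers": 0.038},
])

```text
t: 16.15
tool_pos: [0.5033, -0.2159, 0.0764]
ee_rot: [-2.041, -2.387, 0.0]
force: [0.3, -0.7, -0.2]
width: 0.0377
```

play_rows([
  {"x": 0, "y": 0, "z": 0, "rx": 0, "ry": 0, "rz": 0, "fingers": 0.004},
  {"x": 0, "y": 0, "z": 0, "rx": 0, "ry": 0, "rz": 0, "fingers": 0.004},
  {"x": 0, "y": 0, "z": 0, "rx": 0, "ry": 0, "rz": 0, "fingers": 0.004},
  {"x": 0, "y": 0, "z": 0, "rx": 0, "ry": 0, "rz": 0, "fingers": 0.004},
  {"x": 0, "y": 0, "z": 0, "rx": 0, "ry": 0, "rz": 0, "fingers": 0.004},
], newtons=20)

```text
t: 16.77
tool_pos: [0.5063, -0.2159, 0.0777]
ee_rot: [2.039, 2.384, 0.005]
force: [16.5, 9.2, -2.5]
width: 0.0115
```

play_rows([
  {"x": 0.003, "y": 0.0005, "z": 0, "rx": 0, "ry": 0, "rz": 0, "fingers": 0.004},
  {"x": 0.001, "y": 0, "z": 0, "rx": 0, "ry": 0, "rz": 0, "fingers": 0.004},
  {"x": 0, "y": 0, "z": 0, "rx": 0, "ry": 0, "rz": 0, "fingers": 0.004},
])

```text
t: 17.15
tool_pos: [0.5064, -0.2157, 0.0768]
ee_rot: [-2.04, -2.387, 0.002]
force: [-8.2, -3.2, 1.8]
width: 0.0115
```

play_rows([
  {"x": 0, "y": 0.0002, "z": 0.0169, "rx": 0, "ry": 0, "rz": 0, "fingers": 0.004},
  {"x": 0.0025, "y": 0.0004, "z": 0.0167, "rx": 0, "ry": 0, "rz": 0, "fingers": 0.004},
  {"x": 0.0037, "y": 0.0006, "z": 0.0165, "rx": 0, "ry": 0, "rz": 0, "fingers": 0.004},
  {"x": 0.005, "y": 0.0008, "z": 0.0161, "rx": 0, "ry": 0, "rz": 0, "fingers": 0.004},
  {"x": 0, "y": 0, "z": 0, "rx": 0, "ry": 0, "rz": 0, "fingers": 0.004},
  {"x": 0, "y": 0, "z": 0, "rx": 0, "ry": 0, "rz": 0, "fingers": 0.004},
])

```text
t: 17.9
tool_pos: [0.5178, -0.2138, 0.1431]
ee_rot: [-2.041, -2.387, 0.002]
force: [-5.1, -3.8, -0.3]
width: 0.0113
```

```bash
cat > lid.py <<'E'
from h import *
import sys
t=sys.argv[1]; u=np.array([.9877,.155]); f=np.array([.5505,-.2085]); w=np.array([-u[1],u[0]])
for n in('top','side'):
    s=snap(n,n+t); C=cloud(s); d=C[...,:2]-f; h=170/1000-d@u; l=d@w; z=C[...,2]
    # lid top points: in front of hinge, clear of gripper
    m=(np.abs(l)<.118)&(np.abs(l)>.06)&(h>.02)&(h<.16)&(z>.1)&(s['range_z']>0)
    P=np.c_[h[m],z[m]]
    if len(P)<30: print(n,len(P)); continue
    best=None; rng=np.random.default_rng(0)
    for _ in range(400):
        a,b=P[rng.choice(len(P),2,False)]
        e=b-a; L=np.hypot(*e)
        if L<.04: continue
        r=np.abs((P-a)@np.array([-e[1],e[0]])/L); k=(r<.003).sum()
        if best is None or k>best[0]: best=(k,r<.003)
    Q=P[best[1]]; vx,vy,x0,y0=cv2.fitLine(Q.astype(np.float32),cv2.DIST_L2,0,.001,.001).ravel()
    print(n,len(P),best[0],'angle',np.degrees(np.arctan(vy/vx)).round(2),'hrange',Q[:,0].min().round(3),Q[:,0].max().round(3))
im=cv2.imread(f'pics/side{t}.png');cv2.imwrite(f'pics/zl{t}.png',cv2.resize(im[110:320,250:480],None,fx=2.8,fy=2.8,interpolation=cv2.INTER_CUBIC))
S=manip.state();print(S['tool_pos'],S['force'],S['width'])
E
python3 lid.py 8
```

```text
top 2194 1642 angle 17.08 hrange 0.02 0.16
side 1003 984 angle 17.13 hrange 0.02 0.16
[ 0.51772928 -0.21380652  0.14300758] [-5.68180051 -3.7181325  -0.85062364] 0.011199655919107005
```

View pics/zl8.png

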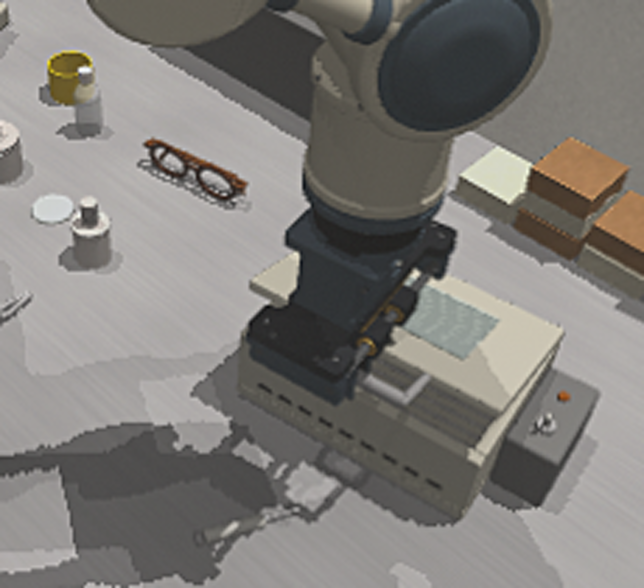

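The lid is at 17.1° in both views and the grip is holding. Continuing the arc.

play_rows([
  {"x": 0.0052, "y": 0.001, "z": 0.0157, "rx": 0, "ry": 0, "rz": 0, "fingers": 0.004},
  {"x": 0.0074, "y": 0.0012, "z": 0.0151, "rx": 0, "ry": 0, "rz": 0, "fingers": 0.004},
  {"x": 0.0085, "y": 0.0013, "z": 0.0145, "rx": 0, "ry": 0, "rz": 0, "fingers": 0.004},
  {"x": 0.0097, "y": 0.0015, "z": 0.0138, "rx": 0, "ry": 0, "rz": 0, "fingers": 0.004},
  {"x": 0.0107, "y": 0.0017, "z": 0.013, "rx": 0, "ry": 0, "rz": 0, "fingers": 0.004},
  {"x": 0, "y": 0, "z": 0, "rx": 0, "ry": 0, "rz": 0, "fingers": 0.004},
  {"x": 0, "y": 0, "z": 0, "rx": 0, "ry": 0, "rz": 0, "fingers": 0.004},
])

```text
t: 18.88
tool_pos: [0.5576, -0.2073, 0.2155]
ee_rot: [-2.04, -2.385, 0.006]
force: [-18.7, -4.8, 12.9]
width: 0.0113
```

```bash
python3 lid.py 9
```

```text
top 1847 1009 angle 38.77 hrange 0.02 0.128
side 474 266 angle 37.47 hrange 0.02 0.155
[ 0.55754131 -0.20726553  0.21543043] [-18.95680694  -4.70521693  12.9596545 ] 0.011207688073643023
```

play_rows([
  {"x": -0.0015, "y": -0.0002, "z": 0.001, "rx": 0, "ry": 0, "rz": 0, "fingers": 0.004},
  {"x": -0.001, "y": -0.0002, "z": 0.001, "rx": 0, "ry": 0, "rz": 0, "fingers": 0.004},
  {"x": 0, "y": 0, "z": 0, "rx": 0, "ry": 0, "rz": 0, "fingers": 0.004},
])

```text
t: 19.35
tool_pos: [0.5585, -0.2071, 0.2169]
ee_rot: [2.041, 2.387, 0.002]
force: [7.4, -0.6, -9.2]
width: 0.0117
```

```bash
python3 lid.py 10; cat > fit.py <<'E'
from h import *
import sys
u=np.array([.9877,.155]); f=np.array([.5505,-.2085]); w=np.array([-u[1],u[0]])
def run(n,t):
    s=dict(np.load(f'pics/{n}{t}.npz')); C=cloud(s); d=C[...,:2]-f; h=.17-d@u; l=d@w; z=C[...,2]
    lab=cv2.cvtColor(s['color'],cv2.COLOR_RGB2LAB).astype(int); 
    for side,mm in(('-y',(l<-.05)&(l>-.115)),('+y',(l>.05)&(l<.115))):
        m=mm&(h>.015)&(h<.165)&(z>.095)&(z<.3); P=np.c_[h[m],z[m]]
        if len(P)<60: print(n,t,side,len(P)); continue
        # hinge-anchored histogram of angles about lid-top line: z=.090+h tan a+.012/cos? use ransac
        rng=np.random.default_rng(1);best=(0,)
        for _ in range(800):
            a,b=P[rng.choice(len(P),2,False)];e=b-a;L=np.hypot(*e)
            if L<.03 or e[0]==0 : continue
            k=np.abs((P-a)@np.array([-e[1],e[0]])/L)<.003
            if k.sum()>best[0]: best=(k.sum(),k)
        Q=P[best[1]];vx,vy,x0,y0=cv2.fitLine(Q.astype(np.float32),cv2.DIST_L2,0,.001,.001).ravel()
        print(n,t,side,len(P),best[0],'ang',round(float(np.degrees(np.arctan(vy/vx))),2),'z at h=0',round(float(y0-x0*vy/vx),4),'h',Q[:,0].min().round(3),Q[:,0].max().round(3))
for t in sys.argv[1:]:
    for n in('top','side'): run(n,t)
E
python3 fit.py 0 8 9 10
```

```text
top 1828 994 angle 39.03 hrange 0.02 0.127
side 419 238 angle 38.15 hrange 0.022 0.156
[ 0.55843853 -0.20713194  0.21686797] [ 7.56217506 -1.28073253 -9.48136021] 0.012052671230351492
top 0 -y 1420 1051 ang -0.21 z at h=0 0.1029 h 0.015 0.165
top 0 +y 1439 1022 ang -0.23 z at h=0 0.1027 h 0.015 0.165
side 0 -y 1279 1239 ang -0.13 z at h=0 0.1018 h 0.015 0.165
side 0 +y 1029 993 ang -0.26 z at h=0 0.1024 h 0.015 0.165
top 8 -y 995 771 ang 17.57 z at h=0 0.1036 h 0.015 0.146
top 8 +y 1448 1092 ang 16.91 z at h=0 0.104 h 0.015 0.165
side 8 -y 1021 957 ang 16.94 z at h=0 0.103 h 0.015 0.164
side 8 +y 186 157 ang 16.55 z at h=0 0.1042 h 0.085 0.163
top 9 -y 266 244 ang 39.12 z at h=0 0.1075 h 0.015 0.069
top 9 +y 1220 1006 ang 38.36 z at h=0 0.1078 h 0.015 0.164
side 9 -y 370 292 ang 37.55 z at h=0 0.1081 h 0.016 0.165
side 9 +y 21
top 10 -y 283 244 ang 40.05 z at h=0 0.107 h 0.015 0.069
top 10 +y 1218 994 ang 39.0 z at h=0 0.1075 h 0.015 0.164
side 10 -y 360 278 ang 38.07 z at h=0 0.108 h 0.016 0.165
side 10 +y 20
```

View pics/zl10.png

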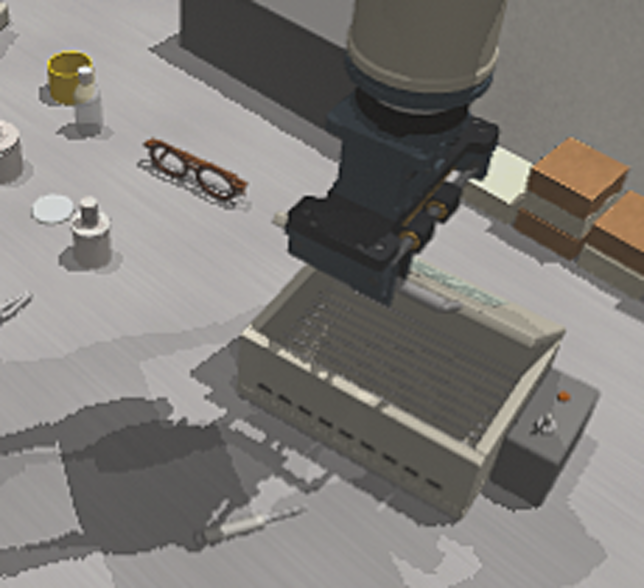

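play_rows([
  {"x": 0.0055, "y": 0.0008, "z": 0.005, "rx": 0, "ry": 0, "rz": 0, "fingers": 0.004},
  {"x": 0.005, "y": 0.0008, "z": 0.005, "rx": 0, "ry": 0, "rz": 0, "fingers": 0.004},
  {"x": 0.005, "y": 0.0008, "z": 0.0048, "rx": 0, "ry": 0, "rz": 0, "fingers": 0.004},
  {"x": 0, "y": 0, "z": 0, "rx": 0, "ry": 0, "rz": 0, "fingers": 0.004},
  {"x": 0, "y": 0, "z": 0, "rx": 0, "ry": 0, "rz": 0, "fingers": 0.004},
])

```text
t: 20.08
tool_pos: [0.573, -0.2047, 0.2325]
ee_rot: [-2.041, -2.388, 0.001]
force: [-5.8, -1.5, 3.2]
width: 0.0115
```

```bash
python3 lid.py 11; python3 fit.py 11
```

```text
top 1869 776 angle 44.99 hrange 0.02 0.116
side 750 328 angle 84.47 hrange 0.113 0.159
[ 0.57293931 -0.20475188  0.23252487] [-6.27818273 -2.00422504  1.42663042] 0.0115106513350416
top 11 -y 44
top 11 +y 1092 924 ang 44.51 z at h=0 0.1094 h 0.015 0.148
side 11 -y 202 111 ang 41.81 z at h=0 0.1149 h 0.03 0.153
side 11 +y 30
```

View pics/zl11.png

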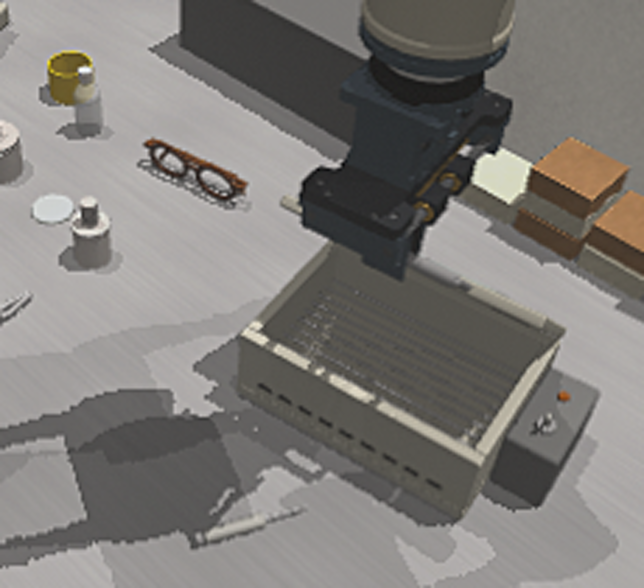

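play_rows([
  {"x": 0, "y": 0, "z": 0, "rx": 0, "ry": 0, "rz": 0, "fingers": 0.004},
  {"x": 0, "y": 0, "z": 0, "rx": 0, "ry": 0, "rz": 0, "fingers": 0.004},
  {"x": 0, "y": 0, "z": 0, "rx": 0, "ry": 0, "rz": 0, "fingers": 0.004},
  {"x": 0, "y": 0, "z": 0, "rx": 0, "ry": 0, "rz": 0, "fingers": 0.004},
  {"x": 0, "y": 0, "z": 0, "rx": 0, "ry": 0, "rz": 0, "fingers": 0.004},
  {"x": 0, "y": 0, "z": 0, "rx": 0, "ry": 0, "rz": 0, "fingers": 0.004},
])

```text
t: 20.92
tool_pos: [0.5729, -0.2048, 0.2325]
ee_rot: [-2.041, -2.387, 0.001]
force: [-6.1, -1.3, 1.2]
width: 0.0115
```

```bash
python3 chk.py 12; python3 fit.py 12; python3 lid.py 13|head -1
```

```text
top
wc flange 349 [0.5698 0.3468] 0.0306 zmed 0.0516 zmax [0.0461 0.0562]
wc knob 45 [0.5703 0.3472] 0.0094 zmed 0.0811 zmax [0.0717 0.0871]
nc flange 147 [0.555 0.152] 0.0208 zmed 0.0515 zmax [0.0467 0.0563]
nc knob 42 [0.5549 0.1522] 0.0094 zmed 0.0803 zmax [0.0687 0.0846]
side
wc flange 179 [0.5682 0.3435] 0.0309 zmed 0.0508 zmax [0.0426 0.0539]
wc knob 32 [0.5676 0.3438] 0.0092 zmed 0.0787 zmax [0.069  0.0828]
nc flange 112 [0.5557 0.1511] 0.0225 zmed 0.0506 zmax [0.0416 0.0574]
nc knob 41 [0.5533 0.1491] 0.0094 zmed 0.0782 zmax [0.068  0.0819]
[ 0.5729291  -0.2047467   0.23248612]
top 12 -y 43
top 12 +y 1095 934 ang 44.57 z at h=0 0.1092 h 0.015 0.148
side 12 -y 203 111 ang 40.85 z at h=0 0.1181 h 0.053 0.154
side 12 +y 30
top 1873 775 angle 44.51 hrange 0.02 0.115
```

View pics/top12.png

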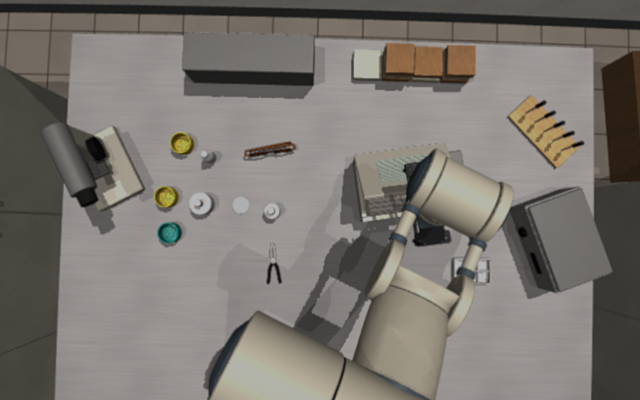

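The lid is steady at about 45°, and both canisters are capped at (200,203) and (271,211). The bystanders visible in the picture are where they were. Handing in.

```bash
python3 -c "
from bench import manip
print(manip.hand_in())"
```

```text
the job is handed in; nothing more can be done
None
```

I closed both canisters, then raised the heater lid by its bar. I handed in at about 21 s with the gripper still holding the lid open at about 45°.

- **Stoppers:** I pushed each one home with about 17 N and let go before touching the lid. In the last check both flange tops sat about 51 mm above the cart, as they should when seated, and both canisters were upright.
- **Lid angle:** The top camera's last fits read about 44.5°, and the arm's own position gives roughly 46–47°. The side camera read about 41°, but it saw few lid points at that angle, so I gave it little weight. Over the last 0.75 s the arm held still to within 0.1 mm, with only about 6 N at the wrist.
- **Forces:** The highest reading at the end of a move was about 23 N, from slight misalignment along the lid's arc. I corrected it before the final raise.
- **Other items:** The frame, lens, pliers, bottle and coloured look-alikes looked unmoved in the last top view. The arm partly covered the tray and hid the screwdriver there. In the side view at 45° the screwdriver looked undisturbed, but I didn't recheck the tray.

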